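# Set out the tapping bench for the next batch

## Task

Set out the bench: first stand the black tub on the steel strip, midway between its two red blocks, and after that lower the orange beaker upright into the tub until it stands on the tub's floor, gently and without pressing it down. Also, before or after, set the brass flange boss-up and centred on top of the chuck's jaws, and stand the green bottle directly behind the blue vise (on the side away from its screw handle, in line with the vise), leaving a gap of about 40 mm. Let go of everything and leave the amber jar, the wrench and the cardboard carton where they are.

Things in the scene. Friction and masses are not known exactly. Their poses are not given: they have to be found in the camera images.
- tub: Loose open black plastic tub, round and tapered: outer diameter 56 mm at the bottom, 68 mm at the rim, 45 mm high, wall 3.5 mm, floor 5 mm thick, about 90 g. It stands upright on the bench. Origin: centre of its underside, z up. Goes on the rest.
- beaker: Loose open orange plastic beaker, round and tapered: outer diameter 44 mm at the bottom, 64 mm at the rim, 85 mm high, about 60 g. It stands upright. Origin: centre of its underside, z up. Standing in the tub its underside is 5 mm above the tub's, it has about 3 mm of play all round and its upper 45 mm stick out.
- oil: Loose green plastic bottle with a white cap: body diameter 52 mm up to at least 75 mm above its underside, then narrowing to the cap, 140 mm high overall, about 250 g. It stands upright. Origin: centre of its underside, z up.
- flange: Loose brass flange: a disc 64 mm in diameter and 12 mm thick, with a round boss 36 mm in diameter rising 36 mm above it (48 mm high in all, dark bore mark on top), about 0.55 kg. It stands with the disc down. Origin: centre of the disc's underside, z up.
- chuck: Fixed round steel three-jaw chuck lying flat on the bench, 104 mm in diameter; body 50 mm high, the flat tops of its three dark jaws 72 mm above the bench, from 13 to 47 mm out from the axis. Origin: on its axis at bench height, z up.
- vise: Fixed blue machine vise with steel jaw faces, base 100 mm long (its x) by 60 mm wide (its y), 45 mm high. Origin: centre of its base at bench height. A steel screw with a cross handle sticks out of its -x end (to 74 mm from the origin), which roughly faces the robot (turned up to 0.3 rad); behind means along its own +x, beyond the flat rear face at 50 mm from the origin.
- rest: Fixed dark steel strip on the bench, 175 mm long (its x, roughly away from the robot, turned up to 0.3 rad), 70 mm wide, 4 mm thick, with a red block (25 mm along x, 50 mm along y, top 30 mm above the bench) centred 75 mm from the middle at each end; 125 mm are free between the blocks. Origin: the middle of the strip, at bench height (4 mm below its top face).
- jar: Bystander, loose: amber glass jar with dark lid, 54 mm in diameter, 60 mm high. Origin: centre of its underside. Leave it alone.
- wrench: Bystander, loose: steel wrench 170 mm long lying flat, beyond the fixtures as seen from the robot. Origin: near its middle, on its underside. Leave it alone.
- carton: Bystander, loose: cardboard carton 60 x 80 mm, 50 mm high. Origin: centre of its underside. Leave it alone.

How it is judged:
By the outcome, as a careful person would: the job done as asked, in the order asked, and still so for the second after the job is handed in, with the robot touching nothing.
It also fails if it takes over 115 s, if anything falls off the work surface, if the arm or the gripper's body presses on something with over 40 N, if the wrist force passes 120 N, or if a joint passes its speed limit or range.

## Robot

A 7-joint arm with a two-finger parallel gripper is mounted at the origin on the work surface. World frame = base frame: x ahead of the robot, y to its left, z up, the work surface at z = 0. Lengths are in m, angles in rad, forces in N, time in s.
With the tool pointing down it reaches from about 0.35 to 0.9 m from the base axis. Payload 8.1 kg.
Tool frame: the origin (TCP) lies on the centre line of the jaws, within the pads' length; the fingertips stand 19 mm ahead of it and the grasp point (between the pads) is the TCP; z points along the fingers, y is the direction in which the jaws open and shut (so a half turn about z gives the same grasp; the last joint's range is limited). The gripper opens to 92 mm and grips with 3 to 60 N. Pads are 19 mm wide; open, the fingers measure 130 mm over their backs; the gripper's body (75 mm by 190 mm) begins 47 mm behind the grasp point.
Start: joints at [-1.231, 0.434, 0.025, 1.573, -0.012, 1.134, -0.075], TCP at [0.268, 0.565, 0.246] pointing down, gripper open.
Joint ranges: [-2.62, 2.62], [-0.44, 2.09], [-1.27, 1.32], [0.08, 2.57], [-1.32, 4.46], [0.12, 2], [-2.74, 2.74]. Speed limits (rad/s): [2.22, 2.22, 3.01, 3.01, 3.14, 3.14, 3.14].

## Interface

Orientations are given as a rotation vector (axis times angle).
In Python, from cell import monitor, imaging, workorder, outline_of gives the robot as it stands.
- The arm moves only by the tool move_arm, never from a script. Its argument "series" is a list of rows, each a list of 6 numbers: the shift along the world's x, y, z in cm, then the turn, a rotation vector about the world's x, y, z in degrees. A call has 1 to 8 rows; each row shifts and turns the commanded pose from where the row before left it; what a row does not reach is not made up. A row lasts 1/10 s, in which the tool goes at most 50 mm and 8.59 degrees, less where a joint would pass 70% of its speed; a pose out of reach is approached as far as the arm can. A call with a gripper value outside its range is refused whole. "grip" is the opening, from 0 (shut) to 1 (fully open), set as the call begins (left out, the last holds). The fingers move at their own pace and stop on an object; "force" is the grip in N (left out, the last holds). Time passes only in rows, so rows that do not move let the fingers close. It gives the time, the measured TCP pose, the force and the opening at its end, in the units of the state.
- monitor.observe(): the state, without advancing time (a new reading comes with each control period).
- imaging.get_image(name): name is "scene" or "top" or "wrist"; returns a dict with "color" (480x640x3 uint8, red, green, blue), "fx", "fy", "cx", "cy" (pixels), "dist_coeffs" ([k1, k2, p1, p2, k3] as OpenCV has them; the pictures are not rectified), "rvec" (rotation vector, rad) and "tvec" (3), from world to camera coordinates, as OpenCV has them; the wrist camera has in their place "mount" (4x4, takes a point from camera to tool coordinates, whose origin is the TCP and whose axes are the flange's). Camera axes: x right, y down, z forward; pixel columns grow to the right and rows downward; lengths in m; the calibration is good to about 2 mm. A picture is of the moment at which its call begins: read the wrist's pose just before it. There is no depth.
- workorder.sign_off(): hands the job in, once; it reports no verdict.
Trained networks look in the newest picture that a camera, given by its name, has taken for a name from the list of things; names that differ only in an ending like _2 or _b are one class to them, and where a whole thing is asked for, a point or a joint stands for the part that bears it (a point fixed in the world has none). Each returns a list of dicts, best first, with "p" (0 to 1); they miss things now and then, are a little off and sometimes report something else, mostly with a low value. They report only what shows in the picture. A call takes as long as a camera call.
- outline_of(camera, thing): "mask" (480x640 bool, what is visible of it) and "rect" ([left, top, width, height] in pixels, round what is visible of it).
The state is a dict: "clock": time; "joints": joint angles; "dq": joint speeds; "joint_efforts": joint torques, N m; "position": TCP position; "ee_rot": TCP orientation; "force": force on the tool from outside, world axes, zero at the start; "ft_torque": the same for the moment, N m; "width": opening from 0.0 (shut) to 1.0 (fully open).
Only numpy, scipy, OpenCV 4.12 (cv2) and the standard library are available. Lean on these libraries where they do the work, as an engineer would, in place of code of your own. Each camera call takes 0.05 s, during which the arm holds its last target. There are 200 camera calls.

## Working session

There is one attempt and no reset: what is moved stays moved. The work goes in short steps, Python scripts to look and compute and a tool call to move; the robot and the scene stay as the last step left them, time stands still between calls to the robot, and variables do not carry over. Pictures are saved under pics/ and viewed, about 12 in all and at most 16, crops included, and the job is handed in when it is done.

Besides the shell and the picture viewer there is one more tool, called after "Emit:" in YAML: its name, and indented under it one key for each argument. move_arm: Moves the arm, as the interface text tells. Its arguments: {"type":"object","properties":{"series":{"type":"array"},"grip":{"type":"number"},"force":{"type":"number"}},"required":["series"]}

```bash
ls; mkdir -p pics; python3 - <<'E'
from cell import monitor, imaging, outline_of
import cv2,numpy as np
s=monitor.observe();print(s)
for c in("scene","top"):
    im=imaging.get_image(c)
    print(c,im['fx'],im['cx'],im['cy'],im['dist_coeffs'],im['rvec'],im['tvec'])
    cv2.imwrite(f"pics/{c}0.png",im['color'][:,:,::-1])
    for t in "tub beaker oil flange chuck vise rest jar wrench carton".split():
        o=outline_of(c,t)
        print(t,[(round(float(d['p']),2),d['rect']) for d in o[:3]])
E
```

```text
pics
{'clock': 0.0, 'joints': array([-1.23060074,  0.43521766,  0.02495379,  1.57409332, -0.01158466,
        1.13399133, -0.07510671]), 'dq': array([ 2.02345101e-03, -2.00873292e-04,  4.65217588e-04, -7.38459256e-05,
        9.65710699e-04, -2.20666902e-03, -1.29887398e-03]), 'joint_efforts': array([-3.73421528e-06, -6.67860532e+01,  9.85428281e-01, -3.14449847e+01,
       -6.04073494e-02,  4.30271379e-02,  1.64931871e-04]), 'position': array([0.26763044, 0.56427011, 0.2449495 ]), 'ee_rot': array([-6.89910269e-01, -3.06469886e+00,  2.43839324e-03]), 'force': array([ 0.00086627,  0.10020177, -0.07615349]), 'ft_torque': array([-0.0228599 , -0.00372318,  0.01499837]), 'width': 1.0007829871122305}
scene 473.6122485788537 322.91005763159325 238.67066702900667 [-0.03989988  0.          0.          0.          0.        ] [ 1.19777027  2.29277402 -0.97375022] [ 0.3532079  -0.32315469  1.38651095]
tub [(0.63, [185.2, 160.8, 25.4, 27.3])]
beaker [(0.81, [244.7, 112.8, 22.1, 42.4])]
oil [(0.75, [500.0, 214.8, 35.7, 61.6])]
flange [(0.59, [474.2, 296.6, 35.3, 34.3])]
chuck [(0.94, [400.9, 220.
[... 326 characters left out ...]
0.03616969  0.          0.          0.          0.        ] [ 2.15797165 -2.1286536   0.12527372] [0.01248721 0.58675524 1.05647058]
tub [(0.85, [462.3, 218.0, 29.5, 28.0])]
beaker [(0.96, [455.4, 300.7, 36.8, 25.3])]
oil [(0.56, [161.9, 282.1, 35.0, 25.2])]
flange [(0.7, [171.4, 227.3, 23.9, 25.5]), (0.69, [160.3, 282.7, 36.3, 23.9])]
chuck [(0.93, [228.1, 241.4, 43.1, 42.5]), (0.33, [249.0, 163.1, 14.6, 22.2])]
vise [(0.74, [313.8, 238.7, 29.9, 52.3])]
rest [(0.96, [386.6, 224.6, 28.8, 70.3])]
jar [(0.74, [246.1, 163.6, 18.0, 22.0])]
wrench [(0.74, [318.2, 150.8, 14.3, 54.8])]
carton [(0.75, [390.4, 154.6, 28.6, 29.5]), (0.6, [316.0, 144.8, 19.8, 63.7]), (0.31, [171.7, 226.5, 24.7, 23.3])]
```

View pics/scene0.png

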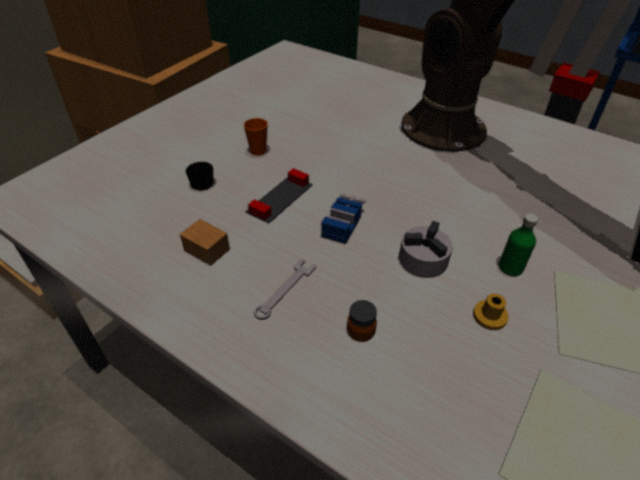

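View pics/top0.png

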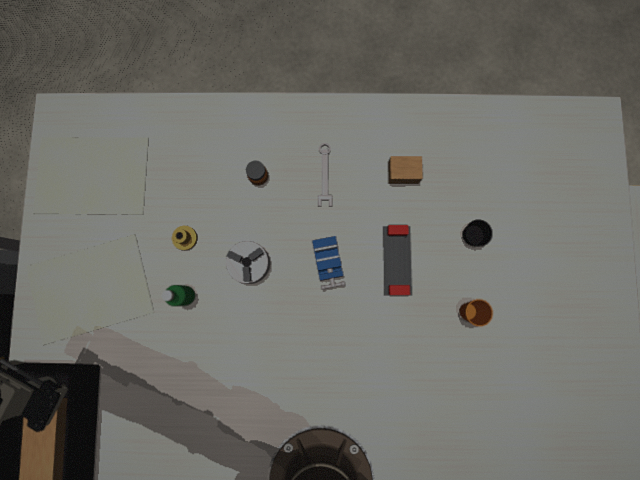

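```bash
cat > h.py <<'E'
from cell import monitor, imaging, outline_of
import cv2,numpy as np
from scipy.optimize import minimize
from scipy.spatial.transform import Rotation as R
def ring(r,z,n=40):
    a=np.linspace(0,2*np.pi,n,endpoint=False);return np.c_[r*np.cos(a),r*np.sin(a),0*a+z]
def box(x0,x1,y0,y1,z0,z1): return np.array([[x,y,z] for x in(x0,x1) for y in(y0,y1) for z in(z0,z1)])
V=np.vstack
# each model: list of convex parts
M=dict(tub=[V([ring(.028,0),ring(.034,.045)])],beaker=[V([ring(.022,0),ring(.032,.085)])],
 oil=[V([ring(.026,0),ring(.026,.08),ring(.013,.115)]),V([ring(.013,.11),ring(.013,.14)])],
 flange=[V([ring(.032,0),ring(.032,.012)]),V([ring(.018,0),ring(.018,.048)])],
 chuck=[V([ring(.052,0),ring(.052,.05)]),V([ring(.047,.05),ring(.047,.072)])],
 vise=[box(-.05,.05,-.03,.03,0,.045)],
 rest=[box(-.0875,.0875,-.035,.035,0,.004),box(-.0875,-.0625,-.025,.025,0,.03),box(.0625,.0875,-.025,.025,0,.03)],
 jar=[V([ring(.027,0),ring(.027,.06)])],carton=[box(-.03,.03,-.04,.04,0,.05)])
def cam_of(im,s=None):
    K=np.array([[im['fx'],0,im['cx']],[0,im['fy'],im['cy']],[0,0,1]]);D=np.array(im['dist_coeffs'])
    if 'rvec' in im: return K,D,np.array(im['rvec'],float),np.array(im['tvec'],float)
    T=np.eye(4);T[:3,:3]=R.from_rotvec(s['ee_rot']).as_matrix();T[:3,3]=s['position']
    W=np.linalg.inv(T@np.array(im['mount']));return K,D,cv2.Rodrigues(W[:3,:3])[0].ravel(),W[:3,3]
def proj(c,P): return cv2.projectPoints(np.asarray(P,float),c[2],c[3],c[0],c[1])[0].reshape(-1,2)
S=4
def sil(c,name,p,z=0):
    out=np.zeros((480*S,640*S),np.uint8);Rz=R.from_euler('z',p[2] if len(p)>2 else 0).as_matrix()
    for part in M[name]:
        q=proj(c,part@Rz.T+[p[0],p[1],z])
        cv2.fillPoly(out,[cv2.convexHull(np.round(q*S).astype(np.int32))],1)
    return cv2.resize(out*255,(640,480),interpolation=cv2.INTER_AREA)/255.
def ground(c,uv,z):
    n=cv2.undistortPoints(np.array([[uv]],float),c[0],c[1]).ravel();Rm=cv2.Rodrigues(c[2])[0]
    d=Rm.T@[n[0],n[1],1];o=-Rm.T@c[3];return o+d*(z-o[2])/d[2]
def fit(cm,name,p0,z=0):
    "cm: list of (camera, mask)"
    def cost(p):
        t=0
        for c,m in cm:
            s=sil(c,name,p,z);t+=1-np.minimum(s,m).sum()/np.maximum(s,m).sum()
        return t/len(cm)
    k=len(p0);sx=np.vstack([p0]+[np.array(p0)+np.eye(k)[i]*(.01 if i<2 else .15) for i in range(k)])
    r=minimize(cost,p0,method='Nelder-Mead',options=dict(initial_simplex=sx,xatol=2e-4,fatol=1e-4,maxiter=120))
    return r.x,r.fun
E
python3 - <<'E'
from h import *
C={c:cam_of(imaging.get_image(c)) for c in("scene","top")}
for t in M:
    ms={c:outline_of(c,t) for c in C if (imaging.get_image(c) is not None)}
    if not ms['top']: print(t,'no');continue
    b=ms['top'][0]['rect'];h=M[t][0][:,2].max()/2
    g=ground(C['top'],(b[0]+b[2]/2,b[1]+b[3]/2),h)
    res=[]
    for use in (['top'],['scene'],['top','scene']):
        best=None
        for a in ([None] if t not in('vise','rest','carton') else [-.2,.2] if t!='carton' else [-.5,0.,.5,1.2]):
            p0=[g[0],g[1]]+([] if a is None else [a])
            r=fit([(C[c],ms[c][0]['mask'].astype(float)) for c in use if ms[c]],t,p0)
            if best is None or r[1]<best[1]:best=r
        res.append((use,np.round(best[0],4).tolist(),round(best[1],3)))
    print(t,*res,sep='\n  ')
E
```

```text
tub
  (['top'], [0.5992, -0.3829], np.float64(0.036))
  (['scene'], [0.5997, -0.3812], np.float64(0.065))
  (['top', 'scene'], [0.599, -0.3828], np.float64(0.051))
beaker
  (['top'], [0.408, -0.3644], np.float64(0.119))
  (['scene'], [0.4072, -0.3612], np.float64(0.082))
  (['top', 'scene'], [0.4062, -0.3626], np.float64(0.11))
oil
  (['top'], [0.4356, 0.35], np.float64(0.051))
  (['scene'], [0.4333, 0.348], np.float64(0.064))
  (['top', 'scene'], [0.4353, 0.3485], np.float64(0.066))
flange
  (['top'], [0.5829, 0.3569], np.float64(0.045))
  (['scene'], [0.584, 0.3576], np.float64(0.047))
  (['top', 'scene'], [0.5834, 0.3573], np.float64(0.049))
chuck
  (['top'], [0.5203, 0.1854], np.float64(0.043))
  (['scene'], [0.5191, 0.1858], np.float64(0.129))
  (['top', 'scene'], [0.5199, 0.1856], np.float64(0.087))
vise
  (['top'], [0.5323, -0.0132, 0.2233], np.float64(0.145))
  (['scene'], [0.5294, -0.0123, 0.2429], np.float64(0.08))
  (['top', 'scene'], [0.5316, -0.0123, 0.2263], np.float64(0.114))
rest
  (['top'], [0.5327, -0.1885, 0.0152], np.float64(0.057))
  (['scene'], [0.5329, -0.1884, 0.0109], np.float64(0.055))
  (['top', 'scene'], [0.534, -0.1884, 0.0095], np.float64(0.057))
jar
  (['top'], [0.7472, 0.17], np.float64(0.133))
  (['scene'], [0.7509, 0.1725], np.float64(0.109))
  (['top', 'scene'], [0.7496, 0.1714], np.float64(0.127))
carton
  (['top'], [0.7621, -0.2043, -0.0077], np.float64(0.064))
  (['scene'], [0.7616, -0.2049, 0.0089], np.float64(0.041))
  (['top', 'scene'], [0.7618, -0.2054, 0.0167], np.float64(0.053))
```

Scene and top pictures agree with the networks' rectangles. The tub (477,233 in top), beaker (477,312), bottle (180,295), flange (183,238), chuck (247,262), vise (328,262) and strip (398,260) are all found. The wrench's open end (325,203) is close behind the vise. I'll go to the bottle first.

Emit:
move_arm:
  series:
    - [2.8,-3.6,0,0,0,0]
    - [2.8,-3.6,0,0,0,0]
    - [2.8,-3.6,0,0,0,0]
    - [2.8,-3.6,0,0,0,0]
    - [2.8,-3.6,0,0,0,0]
    - [2.8,-3.6,0,0,0,0]
    - [0,0,0,0,0,0]
  grip: 1
  force: 30

```text
clock: 3.7
position: [0.4407, 0.342, 0.2461]
ee_rot: [0.705, 3.058, -0.003]
force: [0.5, -0.0, 0.1]
width: 0.997
```

```bash
python3 - <<'E'
from h import *
s=monitor.observe();print(s['clock'],s['position'],s['joints'].round(2),R.from_rotvec(s['ee_rot']).as_matrix().round(3).tolist())
im=imaging.get_image("wrist");c=cam_of(im,s);print(im['mount'])
cv2.imwrite("pics/w1.png",im['color'][:,:,::-1])
for t,g in(('oil',(.435,.3485)),('flange',(.5834,.3573)),('chuck',(.52,.1856))):
    o=outline_of("wrist",t)
    if o: 
        print(t,o[0]['p'],o[0]['rect'],fit([(c,o[0]['mask'].astype(float))],t,g))
# wrench in both views
for n in("top","scene"):
    im=imaging.get_image(n);c=cam_of(im);o=outline_of(n,'wrench')[0]
    m=o['mask'].astype(np.uint8);k=cv2.findContours(m,0,2)[0];k=max(k,key=len).reshape(-1,2)
    g=np.array([ground(c,p.astype(float),.004)[:2] for p in k]);print(n,'wrench min/max',g.min(0).round(3),g.max(0).round(3))
    h=g[g[:,0]<g[:,0].min()+.03];print(h[::max(1,len(h)//16)].round(3).tolist())
E
```

```text
3.7 [0.44074047 0.34204555 0.24611436] [-0.84  0.32  0.11  1.75 -0.03  1.07  0.4 ] [[-0.899, 0.438, 0.003], [0.438, 0.899, -0.003], [-0.004, -0.001, -1.0]]
[[-4.10369370e-04 -9.59580907e-01 -2.81432612e-01  7.73277884e-02]
 [ 9.99999913e-01 -4.16481920e-04 -3.80952156e-05  2.11769895e-04]
 [-8.06561533e-05 -2.81432603e-01  9.59580994e-01 -1.39746767e-01]
 [ 0.00000000e+00  0.00000000e+00  0.00000000e+00  1.00000000e+00]]
oil 0.89 [298.8, 177.8, 57.0, 76.4] (array([0.43754658, 0.34922814]), np.float64(0.041758691945754656))
flange 0.65 [362.4, 281.9, 47.9, 37.9] (array([0.58300828, 0.35782272]), np.float64(0.3026979093371376))
chuck 0.64 [197.3, 281.3, 84.0, 107.8] (array([0.52314411, 0.18962906]), np.float64(0.6170011367140305))
top wrench min/max [ 0.67  -0.021] [0.84  0.018]
[[0.699, 0.013], [0.699, 0.016], [0.697, 0.015], [0.694, 0.018], [0.692, 0.018], [0.689, 0.015], [0.67, 0.015], [0.671, 0.007], [0.684, 0.008], [0.689, 0.002], [0.689, -0.008], [0.684, -0.013], [0.673, -0.013], [0.671, -0.016], [0.676, -0.021], [0.697, -0.021], [0.7, -0.018], [0.7, -0.015]]
scene wrench min/max [ 0.668 -0.023] [0.84  0.015]
[[0.67, -0.023], [0.698, -0.023], [0.698, 0.015], [0.691, 0.015], [0.689, 0.014], [0.672, 0.014], [0.67, 0.012], [0.668, 0.009], [0.67, 0.007], [0.669, 0.004], [0.679, 0.004], [0.68, 0.002], [0.684, 0.002], [0.685, 0.001], [0.684, -0.003], [0.685, -0.004], [0.683, -0.011], [0.68, -0.013], [0.677, -0.013], [0.67, -0.018], [0.669, -0.021]]
```

Emit:
move_arm:
  series:
    - [3.7,0.2,-1,0,0,0]
    - [3.7,0.3,-1,0,0,0]
    - [3.7,0.2,-1,0,0,0]
    - [3.7,0.3,-1,0,0,0]
    - [0,0,0,0,0,0]
    - [0,0,0,0,0,0]
  force: 40

```text
clock: 4.7
position: [0.5837, 0.359, 0.2047]
ee_rot: [-0.69, -3.064, 0.002]
force: [-0.2, 0.0, -0.2]
width: 1.005
```

```bash
python3 - <<'E'
from h import *
s=monitor.observe();print(s['clock'],s['position'],s['joints'].round(2))
im=imaging.get_image("wrist");c=cam_of(im,s)
o=outline_of("wrist",'flange')[0]
x,f=fit([(c,o['mask'].astype(float))],'flange',(.5834,.3573));print(o['p'],o['rect'],x,f)
v=im['color'][:,:,::-1].copy()
for r,z in((.018,.048),(.032,.012)): cv2.polylines(v,[proj(c,ring(r,z)+[x[0],x[1],0]).astype(np.int32)],True,(0,255,0))
cv2.imwrite("pics/w2.png",v)
E
```

```text
4.7 [0.58367886 0.35896186 0.20465647] [-0.71  0.57  0.13  1.46 -0.08  1.12  0.56]
0.63 [293.0, 187.9, 60.4, 64.0] [0.58477027 0.35818513] 0.032846166144701816
```

View pics/w2.png

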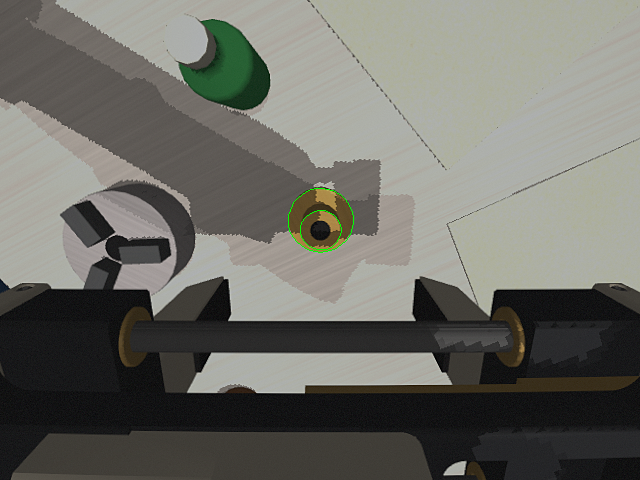

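Wrist view: the boss is at (320,230) between the jaws, and the fit overlays it well. Lowering.

Emit:
move_arm:
  series:
    - [0.1,-0.1,-4.2,0,0,0]
    - [0,0,-4.2,0,0,0]
    - [0,0,-4.2,0,0,0]
    - [0,0,-2.6,0,0,0]
    - [0,0,-1.6,0,0,0]
    - [0,0,0,0,0,0]

```text
clock: 5.4
position: [0.5831, 0.3578, 0.0364]
ee_rot: [-0.688, -3.063, 0.003]
force: [-0.4, 0.4, 0.2]
width: 1.003
```

Emit:
move_arm:
  series:
    - [0,0,0,0,0,0]
    - [0,0,0,0,0,0]
    - [0,0,0,0,0,0]
    - [0,0,0,0,0,0]
    - [0,0,0,0,0,0]
    - [0,0,0,0,0,0]
  grip: 0
  force: 40

```text
clock: 6.0
position: [0.5849, 0.3578, 0.038]
ee_rot: [0.69, 3.065, 0.0]
force: [0.4, -0.6, -0.8]
width: 0.526
```

Emit:
move_arm:
  series:
    - [0,0,0,0,0,0]
    - [0,0,0,0,0,0]
    - [0,0,0,0,0,0]
    - [0,0,0,0,0,0]

```text
clock: 6.4
position: [0.5847, 0.3575, 0.0377]
ee_rot: [-0.69, -3.065, 0.001]
force: [-1.8, -1.5, 1.0]
width: 0.384
```

Emit:
move_arm:
  series:
    - [0,0,1,0,0,0]
    - [0,0,3,0,0,0]
    - [0,0,4,0,0,0]
    - [0,0,4,0,0,0]
    - [-1,-2,4,0,0,0]
    - [-1.5,-4.2,0,0,0,0]
    - [-1.5,-4.2,0,0,0,0]

```text
clock: 7.1
position: [0.5444, 0.2534, 0.199]
ee_rot: [0.687, 3.064, 0.002]
force: [0.2, -1.7, -8.0]
width: 0.384
```

Emit:
move_arm:
  series:
    - [0,0,0,0,0,0]
    - [0,0,0,0,0,0]

```text
clock: 7.3
position: [0.5443, 0.2522, 0.198]
ee_rot: [-0.693, -3.063, 0.001]
force: [0.4, 2.2, -6.8]
width: 0.385
```

```bash
python3 - <<'E'
from h import *
s=monitor.observe();print(s['clock'],s['position'],s['force'])
im=imaging.get_image("wrist");c=cam_of(im,s)
v=im['color'][:,:,::-1].copy();p=s['position']
o=outline_of("wrist",'chuck');print([(d['p'],d['rect']) for d in o])
if o:
    x,f=fit([(c,o[0]['mask'].astype(float))],'chuck',(.52,.1856));print('chuck',x,f)
    for r,z in((.052,.05),(.047,.072)): cv2.polylines(v,[proj(c,ring(r,z)+[x[0],x[1],0]).astype(np.int32)],True,(0,255,0))
for r,z in((.018,.048),(.032,.012)): cv2.polylines(v,[proj(c,ring(r,z)+[p[0],p[1],p[2]-.038]).astype(np.int32)],True,(0,0,255))
cv2.imwrite("pics/w3.png",v)
E
```

```text
7.3 [0.54431827 0.25221653 0.19795504] [ 0.43227888  2.16794797 -6.84482564]
[(0.95, [182.0, 173.3, 122.7, 118.2])]
chuck [0.52073864 0.18895747] 0.20121053507887132
```

View pics/w3.png

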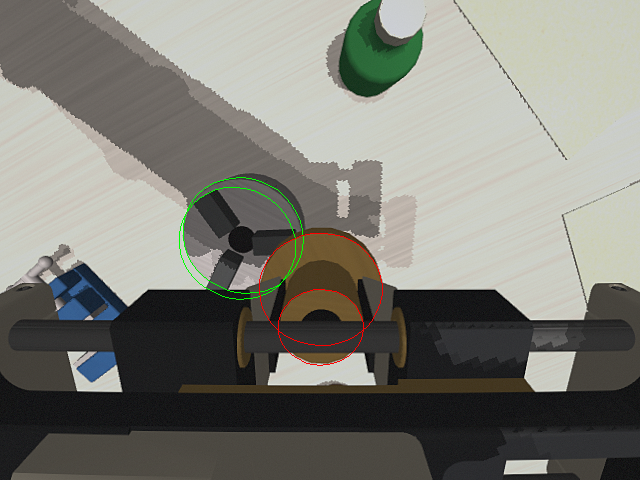

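The chuck body rim circle (green) is off because the mask is partly shadowed. The bore at (242,239) is a better mark, so I'll use that in the wrist and top views.

```bash
python3 - <<'E'
from h import *
s=monitor.observe()
im=imaging.get_image("wrist");c=cam_of(im,s);ct=cam_of(imaging.get_image("top"))
def blob(img,x,y,r,th):
    g=cv2.cvtColor(img,cv2.COLOR_RGB2GRAY);m=np.zeros_like(g);cv2.circle(m,(x,y),r,1,-1);m=m*(g<th)
    n,l,st,ce=cv2.connectedComponentsWithStats(m);k=1+np.argmax(st[1:,4]);return ce[k],st[k,4]
ce,a=blob(im['color'],242,239,14,45);print('wrist bore',ce,a,ground(c,ce,.05))
for z in(.05,.0):
  print('face ellipse check',z)
for p in((.5203,.1854),(.5199,.1856),(.5215,.188)):
  print(p,proj(c,[[*p,.05]]).round(1),proj(ct,[[*p,.05]]).round(1))
# enlarged top crop of chuck + vise
v=cv2.imread("pics/top0.png")[215:305,205:355];v=cv2.resize(v,None,fx=5,fy=5,interpolation=cv2.INTER_CUBIC)
for r,z,col in((.052,.05,(0,255,0)),):
  cv2.polylines(v,[((proj(ct,ring(r,z)+[.5203,.1854,0])-[205,215]+.5)*5).astype(np.int32)],True,col)
cv2.circle(v,tuple(((proj(ct,[[.5203,.1854,.05]])[0]-[205,215]+.5)*5).astype(int)),3,(0,0,255),-1)
Rz=lambda a:R.from_euler('z',a).as_matrix()
b=np.array([[-.05,-.03,.045],[.05,-.03,.045],[.05,.03,.045],[-.05,.03,.045]])@Rz(.226).T+[.5316,-.0123,0]
cv2.polylines(v,[((proj(ct,b)-[205,215]+.5)*5).astype(np.int32)],True,(0,255,255))
cv2.imwrite("pics/t3.png",v)
E
```

```text
wrist bore [240.02258727 239.34086242] 487 [0.52098689 0.18870741 0.05      ]
face ellipse check 0.05
face ellipse check 0.0
(0.5203, 0.1854) [[236.3 240.2]] [[247.1 261.9]]
(0.5199, 0.1856) [[236.3 239.7]] [[247.  262.1]]
(0.5215, 0.188) [[239.6 240.2]] [[246.  261.4]]
```

View pics/t3.png

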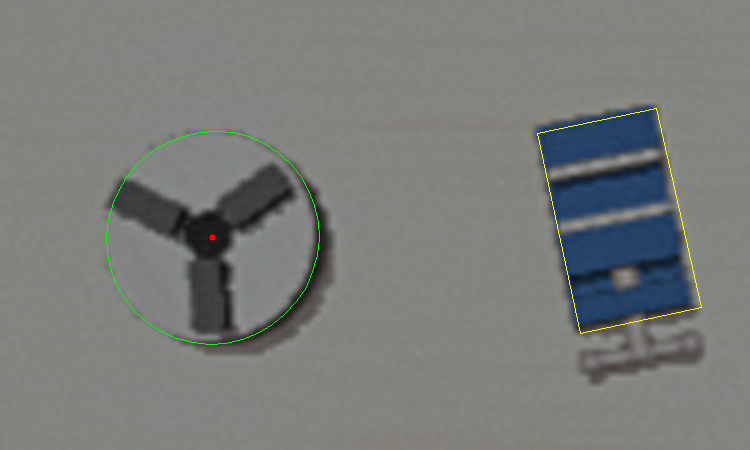

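Top crop: the bore is about 1 px up and left of my mark, which agrees with the wrist view, so I take the chuck as (0.521, 0.188). The vise outline fits exactly.

Emit:
move_arm:
  series:
    - [-1.2,-3.2,0,0,0,0]
    - [-1.2,-3.2,0,0,0,0]
    - [0,0,-3,0,0,0]
    - [0,0,-2.5,0,0,0]
    - [0,0,-1,0,0,0]
    - [0,0,0,0,0,0]
    - [0,0,0,0,0,0]
    - [0,0,0,0,0,0]

```text
clock: 8.3
position: [0.5218, 0.1904, 0.1339]
ee_rot: [0.689, 3.063, 0.002]
force: [-0.2, 0.6, -6.4]
width: 0.383
```

```bash
python3 - <<'E'
from h import *
s=monitor.observe();print(s['clock'],s['position'],s['force'])
ps=[]
for i in range(4):
    im=imaging.get_image("wrist");s=monitor.observe();ps.append(s['position'])
print(np.array(ps).round(4))
c=cam_of(im,s);p=np.mean(ps,0)
v=im['color'][:,:,::-1].copy()
for r,z in((.018,.048),(.032,.012)): cv2.polylines(v,[proj(c,ring(r,z)+[p[0],p[1],p[2]-.038]).astype(np.int32)],True,(0,0,255))
for r,z in((.052,.05),(.047,.072)):cv2.polylines(v,[proj(c,ring(r,z)+[.521,.188,0]).astype(np.int32)],True,(0,255,0))
cv2.imwrite("pics/w4.png",v)
E
```

```text
8.3 [0.52177631 0.19042958 0.1339045 ] [-0.15028615  0.61474242 -6.40702763]
[[0.5216 0.1903 0.1339]
 [0.5215 0.1902 0.1338]
 [0.5213 0.1901 0.1336]
 [0.5212 0.19   0.1335]]
```

View pics/w4.png

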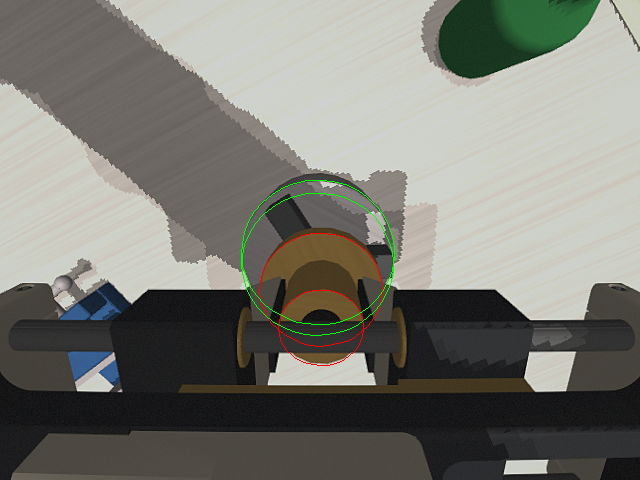

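The chuck rim spans 242–397 px, centred on the flange to within about 1 mm. Lowering.

Emit:
move_arm:
  series:
    - [0,-0.1,-0.8,0,0,0]
    - [0,0,-0.8,0,0,0]
    - [0,0,-0.4,0,0,0]
    - [0,0,-0.1,0,0,0]
    - [0,0,0,0,0,0]
    - [0,0,0,0,0,0]

```text
clock: 9.1
position: [0.521, 0.1888, 0.1118]
ee_rot: [0.69, 3.065, 0.0]
force: [0.4, 0.2, -6.7]
width: 0.385
```

Emit:
move_arm:
  series:
    - [0,0,-0.1,0,0,0]
    - [0,0,0,0,0,0]
    - [0,0,0,0,0,0]

```text
clock: 9.4
position: [0.5209, 0.1888, 0.1108]
ee_rot: [0.69, 3.065, 0.0]
force: [0.4, 0.1, -6.8]
width: 0.383
```

Emit:
move_arm:
  series:
    - [0,0,-0.1,0,0,0]
    - [0,0,0,0,0,0]
    - [0,0,0,0,0,0]

```text
clock: 9.7
position: [0.5208, 0.1887, 0.1097]
ee_rot: [-0.69, -3.065, 0.0]
force: [-0.7, 0.4, -6.4]
width: 0.381
```

Emit:
move_arm:
  series:
    - [0,0,-0.05,0,0,0]
    - [0,0,0,0,0,0]
    - [0,0,0,0,0,0]

```text
clock: 10.0
position: [0.5209, 0.1888, 0.1096]
ee_rot: [0.69, 3.065, 0.0]
force: [-2.9, -1.0, 1.7]
width: 0.385
```

Emit:
move_arm:
  series:
    - [0,0,-0.05,0,0,0]
    - [0,0,0,0,0,0]
    - [0,0,0,0,0,0]

```text
clock: 10.3
position: [0.5209, 0.1887, 0.1096]
ee_rot: [0.69, 3.065, 0.001]
force: [-5.1, -2.4, 8.0]
width: 0.385
```

Emit:
move_arm:
  series:
    - [0,0,-0.05,0,0,0]
    - [0,0,0,0,0,0]
    - [0,0,0,0,0,0]

```text
clock: 10.6
position: [0.5209, 0.1887, 0.1095]
ee_rot: [0.69, 3.065, 0.001]
force: [-6.7, -2.7, 15.0]
width: 0.384
```

Emit:
move_arm:
  series:
    - [0,0,0.1,0,0,0]
    - [0,0,0,0,0,0]
    - [0,0,0,0,0,0]
    - [0,0,0,0,0,0]
    - [0,0,0,0,0,0]
    - [0,0,0,0,0,0]
  grip: 1

```text
clock: 11.2
position: [0.5209, 0.1887, 0.1092]
ee_rot: [0.69, 3.065, -0.0]
force: [-0.8, 0.3, 0.1]
width: 0.859
```

Emit:
move_arm:
  series:
    - [0,0,2,0,0,0]
    - [0,0,4,0,0,0]
    - [0,0,4,0,0,0]
    - [0,0,4,0,0,0]
    - [-2,4,0,0,0,0]
    - [-2,4,0,0,0,0]
    - [-2,4,0,0,0,0]
    - [-2,4,0,0,0,0]

```text
clock: 12.0
position: [0.4399, 0.3501, 0.2495]
ee_rot: [0.691, 3.064, 0.001]
force: [0.7, 1.6, 0.7]
width: 1.002
```

```bash
python3 - <<'E'
from h import *
s=monitor.observe();print(s['clock'],s['position'],s['force'],s['width'])
im=imaging.get_image("wrist");c=cam_of(im,s)
o=outline_of("wrist",'flange');print([(d['p'],d['rect']) for d in o])
if o: print('flange w',fit([(c,o[0]['mask'].astype(float))],'flange',(.521,.188),.072))
o=outline_of("wrist",'oil');print([(d['p'],d['rect']) for d in o])
if o: print('oil w',fit([(c,o[0]['mask'].astype(float))],'oil',(.435,.3485)))
it=imaging.get_image("top");ct=cam_of(it);o=outline_of("top",'flange');print([(d['p'],d['rect']) for d in o])
if o: print('flange t',fit([(ct,o[0]['mask'].astype(float))],'flange',(.521,.188),.072))
A=im['color'][:,:,::-1];cv2.imwrite("pics/w5.png",A)
E
```

```text
12.0 [0.4399246  0.35008855 0.24947099] [0.67361116 1.62140418 0.74239435] 1.0021586755761192
[(0.94, [189.8, 352.9, 54.0, 37.7])]
flange w (array([0.53631902, 0.18438183]), np.float64(0.568886150115723))
[(0.8, [293.4, 182.5, 55.2, 74.2])]
oil w (array([0.43772016, 0.34914328]), np.float64(0.058281134641300025))
[(0.77, [231.8, 251.2, 24.2, 24.6])]
flange t (array([0.51900046, 0.1877458 ]), np.float64(0.0637342147639629))
```

View pics/w5.png

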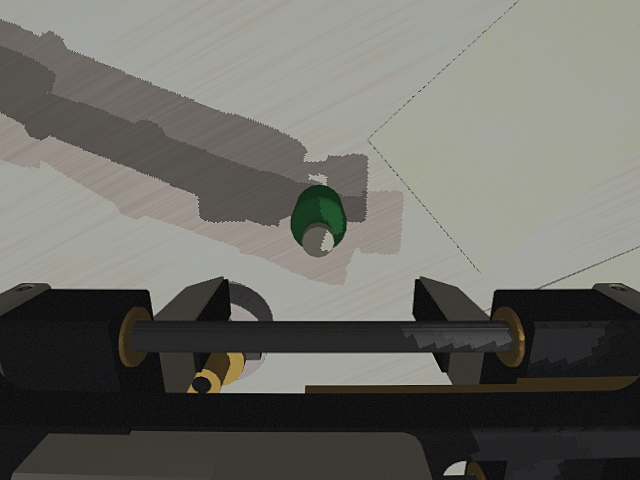

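The flange stands boss-up on the chuck; the cap at (319,240) is between the jaws. I'll grip the bottle by its cap/neck from above.

Emit:
move_arm:
  series:
    - [-0.4,0,-1,0,0,0]
    - [0,0,-4,0,0,0]
    - [0,0,-3.9,0,0,0]
    - [0,0,-2,0,0,0]
    - [0,0,-1,0,0,0]
    - [0,0,0,0,0,0]

```text
clock: 12.85
position: [0.4367, 0.3473, 0.129]
ee_rot: [-0.692, -3.063, 0.004]
force: [-0.6, 1.0, 0.6]
width: 0.996
```

Emit:
move_arm:
  series:
    - [0,0,0,0,0,0]
    - [0,0,0,0,0,0]
    - [0,0,0,0,0,0]
    - [0,0,0,0,0,0]
    - [0,0,0,0,0,0]
    - [0,0,0,0,0,0]
    - [0,0,0,0,0,0]
    - [0,0,0,0,0,0]
  grip: 0
  force: 25

```text
clock: 13.65
position: [0.4368, 0.3487, 0.1302]
ee_rot: [-0.69, -3.065, 0.0]
force: [0.5, 0.1, 0.4]
width: 0.35
```

Emit:
move_arm:
  series:
    - [0,0,0,0,0,0]
    - [0,0,0,0,0,0]
    - [0,0,0,0,0,0]
    - [0,0,0,0,0,0]

```text
clock: 14.05
position: [0.4368, 0.3487, 0.1302]
ee_rot: [-0.69, -3.065, 0.0]
force: [-0.3, 0.6, -0.7]
width: 0.262
```

Emit:
move_arm:
  series:
    - [0,0,1,0,0,0]
    - [0,0,2,0,0,0]
    - [0,0,4,0,0,0]
    - [0,0,4,0,0,0]
    - [0,0,4,0,0,0]
    - [1,-1.6,2,0,0,0]
    - [2.4,-4,0,0,0,0]
    - [2.4,-4,0,0,0,0]

```text
clock: 14.85
position: [0.4951, 0.2524, 0.3017]
ee_rot: [0.685, 3.065, 0.002]
force: [0.6, 0.1, -3.8]
width: 0.266
```

Emit:
move_arm:
  series:
    - [2.4,-4,0,0,0,0]
    - [2.4,-4,0,0,0,0]
    - [2.4,-4,0,0,0,0]
    - [2.4,-4,0,0,0,0]
    - [2.4,-4,0,0,0,0]
    - [1.4,-2.4,0,0,0,0]
    - [1,-1.5,0,0,0,0]
    - [0,0,0,0,0,0]

```text
clock: 15.65
position: [0.6395, 0.011, 0.3002]
ee_rot: [0.695, 3.063, -0.002]
force: [-0.6, -0.1, -3.2]
width: 0.264
```

```bash
python3 - <<'E'
from h import *
s=monitor.observe();print(s['clock'],s['position'],s['force'],s['width'])
for i in range(3): im=imaging.get_image("wrist");s=monitor.observe();
print(s['position'])
c=cam_of(im,s);v=im['color'][:,:,::-1].copy()
Rz=R.from_euler('z',.226).as_matrix()
b=np.array([[-.05,-.03,.045],[.05,-.03,.045],[.05,.03,.045],[-.05,.03,.045]])@Rz.T+[.5316,-.0123,0]
cv2.polylines(v,[proj(c,b).astype(np.int32)],True,(0,255,255))
b[:,2]=0;cv2.polylines(v,[proj(c,b).astype(np.int32)],True,(0,255,255))
t=Rz@[.112,0,0]+[.5316,-.0123,0];print(t)
cv2.polylines(v,[proj(c,ring(.026,0)+t).astype(np.int32)],True,(0,0,255))
o=outline_of("wrist",'wrench');print([(d['p'],d['rect']) for d in o])
if o:
    k=max(cv2.findContours(o[0]['mask'].astype(np.uint8),0,2)[0],key=len).reshape(-1,2)
    g=np.array([ground(c,p.astype(float),.004)[:2] for p in k]);h=g[g[:,0]<g[:,0].min()+.02];print(h[::max(1,len(h)//14)].round(3).tolist())
cv2.imwrite("pics/w6.png",v)
E
```

```text
15.65 [0.63945467 0.01101557 0.3001813 ] [-0.61797974 -0.06693569 -3.18327777] 0.26371411803178224
[0.63827001 0.01580116 0.30016322]
[0.6407519  0.01279708 0.        ]
[(0.6, [366.0, 1.5, 114.0, 93.7])]
[[0.465, 0.176], [0.467, 0.173], [0.468, 0.171], [0.47, 0.169], [0.472, 0.167], [0.473, 0.165], [0.475, 0.163], [0.477, 0.16], [0.479, 0.157], [0.482, 0.154], [0.483, 0.153], [0.485, 0.15], [0.485, 0.189], [0.482, 0.192], [0.48, 0.194], [0.478, 0.196], [0.476, 0.197]]
```

View pics/w6.png

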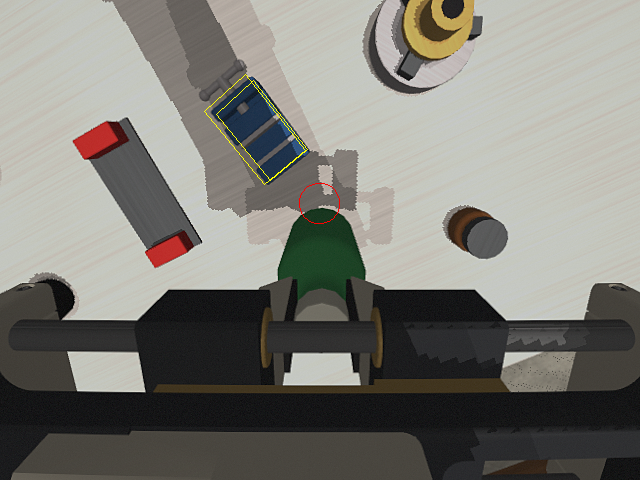

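The vise outlines match, and the wrench is hidden by the gripper. Its open end is at x≈0.669 from the top and scene fits, so I aim for a gap of about 36 mm, which clears it by about 3 mm.

Emit:
move_arm:
  series:
    - [0.1,-0.1,-2,0,0,0]
    - [0,0,-4,0,0,0]
    - [0,0,-4,0,0,0]
    - [0,0,-3,0,0,0]
    - [0,0,-2,0,0,0]
    - [0,0,-1,0,0,0]
    - [0,0,0,0,0,0]
    - [0,0,0,0,0,0]

```text
clock: 16.65
position: [0.6404, 0.0134, 0.1414]
ee_rot: [0.688, 3.064, 0.001]
force: [0.3, 0.1, -2.9]
width: 0.262
```

```bash
python3 - <<'E'
from h import *
for i in range(3): 
    im=imaging.get_image("scene");s=monitor.observe();
print(s['clock'],s['position'],s['force'])
c=cam_of(im);v=im['color'][:,:,::-1]
p=s['position'];z=p[2]-.1302
o=outline_of("scene",'oil');print([(d['p'],d['rect']) for d in o])
if o: print(fit([(c,o[0]['mask'].astype(float))],'oil',p[:2],z))
crop=cv2.resize(v[140:340,220:420],(800,600)[::-1] if 0 else (600,600),interpolation=cv2.INTER_CUBIC)
cv2.polylines(crop,[((proj(c,ring(.026,0)+[.640,.0125,0])-[220,140]+.5)*3).astype(np.int32)],True,(0,0,255))
cv2.imwrite("pics/s7.png",crop)
E
```

```text
16.8 [0.64066879 0.01293172 0.1417411 ] [ 0.01447451 -0.58921742 -2.99571669]
[(0.61, [311.0, 207.9, 24.0, 54.2])]
(array([0.63878133, 0.00975967]), np.float64(0.2070335491465567))
```

View pics/s7.png

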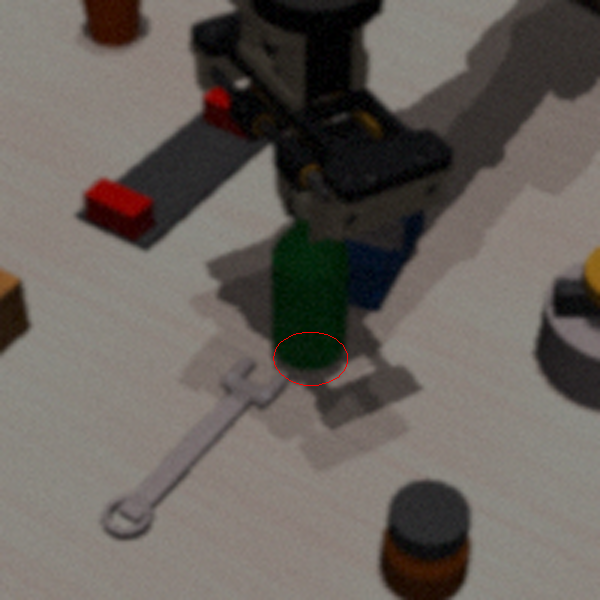

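The target circle nearly touches the wrench prong (280,383 in the crop), so I back off 2 mm and set it down.

Emit:
move_arm:
  series:
    - [-0.2,0.1,-0.3,0,0,0]
    - [0,0,-0.4,0,0,0]
    - [0,0,-0.3,0,0,0]
    - [0,0,0,0,0,0]
    - [0,0,0,0,0,0]

```text
clock: 17.35
position: [0.6381, 0.0137, 0.1303]
ee_rot: [0.69, 3.064, 0.0]
force: [0.9, 0.8, -0.9]
width: 0.261
```

Emit:
move_arm:
  series:
    - [0,0,-0.1,0,0,0]
    - [0,0,0,0,0,0]
    - [0,0,0,0,0,0]

```text
clock: 17.65
position: [0.6385, 0.0137, 0.1302]
ee_rot: [0.69, 3.063, 0.001]
force: [-0.6, 0.3, 6.3]
width: 0.263
```

Emit:
move_arm:
  series:
    - [0,0,-0.1,0,0,0]
    - [0,0,0,0,0,0]
    - [0,0,0,0,0,0]

```text
clock: 17.95
position: [0.6391, 0.0136, 0.1302]
ee_rot: [0.69, 3.062, 0.002]
force: [-3.4, 0.1, 13.4]
width: 0.264
```

Emit:
move_arm:
  series:
    - [0,0,0.2,0,0,0]
    - [0,0,0,0,0,0]
    - [0,0,0,0,0,0]

```text
clock: 18.25
position: [0.6378, 0.0137, 0.1303]
ee_rot: [-0.69, -3.065, -0.0]
force: [-0.6, -0.0, 2.6]
width: 0.259
```

Emit:
move_arm:
  series:
    - [0,0,0,0,0,0]
    - [0,0,0,0,0,0]
    - [0,0,0,0,0,0]
    - [0,0,0,0,0,0]
    - [0,0,0,0,0,0]
    - [0,0,0,0,0,0]
  grip: 1

```text
clock: 18.85
position: [0.6378, 0.0137, 0.1302]
ee_rot: [-0.69, -3.065, 0.0]
force: [0.1, 0.7, -0.7]
width: 0.735
```

Emit:
move_arm:
  series:
    - [0,0,3,0,0,0]
    - [0,0,4,0,0,0]
    - [0,0,3,0,0,0]
    - [-0.4,-4,0,0,0,6.5]
    - [-0.4,-4,0,0,0,6.5]
    - [-0.4,-4,0,0,0,6.5]
    - [-0.4,-4,0,0,0,6.5]
    - [-0.4,-4,0,0,0,0]

```text
clock: 19.65
position: [0.6175, -0.188, 0.2304]
ee_rot: [-0.024, 3.141, 0.0]
force: [0.9, -0.8, 0.2]
width: 1.002
```

Emit:
move_arm:
  series:
    - [-0.4,-4,0,0,0,0]
    - [-0.4,-4,0,0,0,0]
    - [-0.4,-4,0,0,0,0]
    - [-0.4,-4,0,0,0,0]
    - [-0.3,-3.7,0,0,0,0]
    - [0,0,0,0,0,0]
    - [0,0,0,0,0,0]

```text
clock: 20.35
position: [0.5982, -0.3844, 0.2298]
ee_rot: [0.014, -3.141, -0.0]
force: [0.6, 1.1, -0.1]
width: 0.995
```

```bash
python3 - <<'E'
from h import *
for i in range(3): im=imaging.get_image("wrist");s=monitor.observe();
print(s['clock'],s['position'],R.from_rotvec(s['ee_rot']).as_matrix()[:,1],s['joints'].round(2))
c=cam_of(im,s);o=outline_of("wrist",'tub');print([(d['p'],d['rect']) for d in o])
if o: print('tub',fit([(c,o[0]['mask'].astype(float))],'tub',(.599,-.3828)))
C={n:cam_of(imaging.get_image(n)) for n in("top","scene")}
for n in C:
    for t,g in(('oil',(.638,.0137)),('rest',(.533,-.1885,.012)),('wrench',None)):
        o=outline_of(n,t)
        if not o: print(n,t,'none')
        elif g: print(n,t,fit([(C[n],o[0]['mask'].astype(float))],t,g))
        else:
            k=max(cv2.findContours(o[0]['mask'].astype(np.uint8),0,2)[0],key=len).reshape(-1,2)
            g=np.array([ground(C[n],p.astype(float),.004)[:2] for p in k]);print(n,'wrench',g.min(0).round(4),g.max(0).round(4))
im=imaging.get_image("top")['color'][:,:,::-1];sc=imaging.get_image("scene")['color'][:,:,::-1]
v=np.hstack([cv2.resize(im[180:300,215:345],(433,400)),cv2.resize(sc[170:290,300:410],(367,400))]);cv2.imwrite("pics/v8.png",v)
E
```

```text
20.5 [ 0.59955544 -0.38151378  0.23019565] [-0.01296486  0.99991533  0.0011168 ] [ 0.38  0.59  0.19  1.36 -0.12  1.2   2.17]
[(0.98, [289.8, 188.3, 68.2, 67.5]), (0.27, [429.4, 358.0, 24.0, 27.7])]
tub (array([ 0.60049122, -0.38012761]), np.float64(0.03470455969626596))
top oil (array([0.63815554, 0.0122051 ]), np.float64(0.048705642932113324))
top rest none
top wrench [ 0.6708 -0.0209] [0.8396 0.0155]
scene oil (array([0.63641497, 0.0104194 ]), np.float64(0.06594219225725195))
scene rest (array([ 0.53360021, -0.18826264,  0.02049401]), np.float64(0.052464471756753284))
scene wrench [ 0.6685 -0.023 ] [0.8387 0.0153]
```

View pics/v8.png

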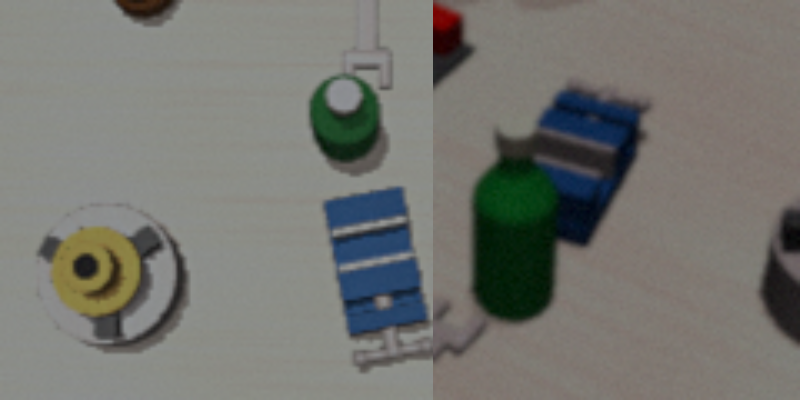

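Bottle upright behind the vise, wrench unmoved, flange centred. Now the tub.

Emit:
move_arm:
  series:
    - [0,0,-4.5,0,0,0]
    - [0,0,-4.5,0,0,0]
    - [0,0,-4.5,0,0,0]
    - [0,0,-3.4,0,0,0]
    - [0,0,-1.7,0,0,0]
    - [0,0,-0.8,0,0,0]
    - [0,0,0,0,0,0]

```text
clock: 21.75
position: [0.599, -0.3835, 0.0363]
ee_rot: [0.017, -3.141, 0.0]
force: [0.8, 0.3, -0.3]
width: 1.003
```

Emit:
move_arm:
  series:
    - [0,0,0,0,0,0]
    - [0,0,0,0,0,0]
    - [0,0,0,0,0,0]
    - [0,0,0,0,0,0]
    - [0,0,0,0,0,0]
    - [0,0,0,0,0,0]
    - [0,0,0,0,0,0]
  grip: 0
  force: 12

```text
clock: 22.45
position: [0.5995, -0.3834, 0.0375]
ee_rot: [-0.017, 3.14, -0.001]
force: [-1.4, 0.7, 6.1]
width: 0.739
```

Emit:
move_arm:
  series:
    - [0,0,0.5,0,0,0]
    - [0,0,2,0,0,0]
    - [0,0,4,0,0,0]
    - [0,0,3,0,0,0]
    - [0,0,0,0,0,0]

```text
clock: 22.95
position: [0.6011, -0.3851, 0.1368]
ee_rot: [-0.017, 3.134, -0.007]
force: [0.8, -0.9, -1.2]
width: 0.736
```

Emit:
move_arm:
  series:
    - [-1.3,3.9,0,0,0,0]
    - [-1.3,3.9,0,0,0,0]
    - [-1.3,3.9,0,0,0,0]
    - [-1.3,3.9,0,0,0,0]
    - [-1.3,3.9,0,0,0,0]
    - [0,0,0,0,0,0]
    - [0,0,0,0,0,0]

```text
clock: 23.65
position: [0.5336, -0.1873, 0.1312]
ee_rot: [0.021, -3.141, -0.0]
force: [0.6, -0.8, -0.6]
width: 0.73
```

```bash
python3 - <<'E'
from h import *
for i in range(4): im=imaging.get_image("wrist");s=monitor.observe();
print(s['clock'],s['position'],s['ee_rot'],s['width'])
c=cam_of(im,s);v=im['color'][:,:,::-1].copy()
o=outline_of("wrist",'rest');print([(d['p'],d['rect']) for d in o])
def bx(p):
  for b in M['rest'][1:]:
    q=b[b[:,2]>.02][[0,1,3,2]]@R.from_euler('z',p[2]).as_matrix().T+[p[0],p[1],0];cv2.polylines(v,[proj(c,q).astype(np.int32)],True,(0,255,0))
bx((.5335,-.1885,.013))
p=s['position']
cv2.polylines(v,[proj(c,ring(.034,.045)+[p[0],p[1],p[2]-.0375]).astype(np.int32)],True,(0,255,255))
cv2.imwrite("pics/w9.png",v)
E
```

```text
23.85 [ 0.533888   -0.18972374  0.13113671] [-1.43450388e-02  3.14155413e+00 -1.04784342e-03] 0.7355844302733148
[(0.78, [276.8, 121.7, 95.8, 139.4])]
```

View pics/w9.png

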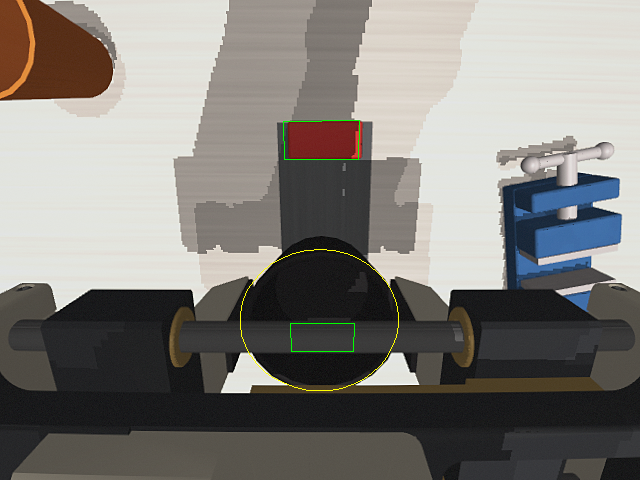

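The strip block is drawn within 1–2 px (y ≈ −0.1875), and the tub is held level. Lowering.

Emit:
move_arm:
  series:
    - [0,0.1,-2,0,0,0]
    - [0,0,-3,0,0,0]
    - [0,0,-2,0,0,0]
    - [0,0,-1,0,0,0]
    - [0,0,-0.4,0,0,0]
    - [0,0,-0.2,0,0,0]
    - [0,0,0,0,0,0]
    - [0,0,0,0,0,0]

```text
clock: 24.7
position: [0.5344, -0.1875, 0.0461]
ee_rot: [-0.017, 3.14, -0.001]
force: [0.1, -1.2, -0.8]
width: 0.735
```

Emit:
move_arm:
  series:
    - [0,0,-0.15,0,0,0]
    - [0,0,0,0,0,0]
    - [0,0,0,0,0,0]

```text
clock: 25.0
position: [0.5339, -0.1873, 0.0439]
ee_rot: [-0.017, 3.141, -0.0]
force: [0.8, -0.1, -1.1]
width: 0.735
```

Emit:
move_arm:
  series:
    - [0,0,-0.15,0,0,0]
    - [0,0,0,0,0,0]
    - [0,0,0,0,0,0]

```text
clock: 25.3
position: [0.5338, -0.1872, 0.0422]
ee_rot: [0.017, -3.141, -0.0]
force: [-0.2, 0.3, -0.6]
width: 0.73
```

Emit:
move_arm:
  series:
    - [0,0,-0.1,0,0,0]
    - [0,0,0,0,0,0]
    - [0,0,0,0,0,0]

```text
clock: 25.6
position: [0.5339, -0.1873, 0.0415]
ee_rot: [-0.017, 3.141, -0.0]
force: [-1.1, 0.1, 3.3]
width: 0.735
```

Emit:
move_arm:
  series:
    - [0,0,-0.1,0,0,0]
    - [0,0,0,0,0,0]
    - [0,0,0,0,0,0]

```text
clock: 25.9
position: [0.534, -0.1874, 0.0411]
ee_rot: [-0.017, 3.141, -0.0]
force: [-3.5, 1.1, 12.2]
width: 0.731
```

Emit:
move_arm:
  series:
    - [0,0,0.15,0,0,0]
    - [0,0,0,0,0,0]
    - [0,0,0,0,0,0]

```text
clock: 26.2
position: [0.5337, -0.1872, 0.0415]
ee_rot: [0.017, -3.141, -0.0]
force: [-0.3, 0.5, 0.3]
width: 0.737
```

Emit:
move_arm:
  series:
    - [0,0,0,0,0,0]
    - [0,0,0,0,0,0]
    - [0,0,0,0,0,0]
    - [0,0,0,0,0,0]
    - [0,0,1,0,0,0]
    - [0,0,4,0,0,0]
    - [0,0,4.5,0,0,0]
    - [0,0,4.5,0,0,0]
  grip: 1

```text
clock: 27.0
position: [0.5334, -0.1873, 0.1839]
ee_rot: [0.017, -3.141, -0.0]
force: [1.1, 0.2, 0.1]
width: 1.001
```

Emit:
move_arm:
  series:
    - [-2.5,-3.5,1.5,0,0,0]
    - [-2.5,-3.5,1.5,0,0,0]
    - [-2.5,-3.5,1,0,0,0]
    - [-2.5,-3.5,1,0,0,0]
    - [-2.5,-3.5,0,0,0,0]
    - [0,0,0,0,0,0]
    - [0,0,0,0,0,0]

```text
clock: 27.7
position: [0.408, -0.363, 0.2324]
ee_rot: [-0.013, 3.141, -0.0]
force: [0.6, 1.1, -0.0]
width: 0.998
```

```bash
python3 - <<'E'
from h import *
for i in range(4): im=imaging.get_image("wrist");s=monitor.observe();
print(s['clock'],s['position'],s['ee_rot'],s['width'])
C=dict(wrist=cam_of(im,s))
for n in("top","scene"): C[n]=cam_of(imaging.get_image(n))
for n in C:
  for t,g,z in(('beaker',(.407,-.363),0),('tub',(.534,-.1875),.004)):
    o=outline_of(n,t)
    for d in o[:1]: print(n,t,round(d['p'],2),d['rect'],*fit([(C[n],d['mask'].astype(float))],t,g,z))
v=im['color'][:,:,::-1].copy()
tp=imaging.get_image("top")['color'][:,:,::-1];t2=cv2.resize(tp[205:315,350:450],(300,330))
v[:330,:300]=t2
cv2.imwrite("pics/w10.png",v)
E
```

```text
27.9 [ 0.40982754 -0.36091629  0.23176614] [-2.09597334e-02  3.14129861e+00  1.02384108e-03] 0.9994514402262132
wrist beaker 0.73 [282.8, 188.8, 74.9, 75.2] [ 0.40759416 -0.36101358] 0.037482576321129946
wrist tub 0.54 [472.6, 298.3, 21.1, 16.4] [ 0.53439307 -0.18471558] 0.9606804821842346
top beaker 0.56 [458.5, 302.5, 10.2, 19.3] [ 0.40813288 -0.3121298 ] 0.8119394918622522
top tub 0.75 [385.9, 242.2, 26.6, 30.4] [ 0.53335748 -0.18872879] 0.03871591897828419
scene beaker 0.76 [243.5, 116.1, 24.2, 38.7] [ 0.40745487 -0.3616759 ] 0.051423957646649865
scene tub 0.65 [264.6, 173.4, 27.3, 29.7] [ 0.5340067  -0.18895384] 0.043947799439953306
```

View pics/w10.png

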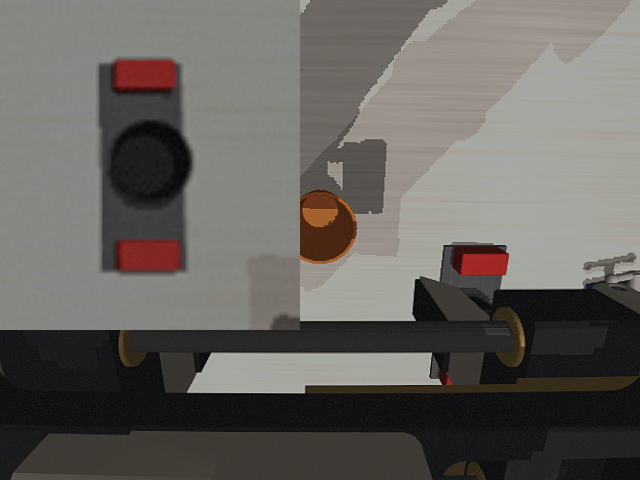

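Tub sits midway between the blocks. Now the beaker (fit 0.4075, −0.3615).

Emit:
move_arm:
  series:
    - [-0.1,0.1,-4.5,0,0,0]
    - [0,0,-4.5,0,0,0]
    - [0,0,-3.5,0,0,0]
    - [0,0,-2.2,0,0,0]
    - [0,0,-1,0,0,0]
    - [0,0,0,0,0,0]
    - [0,0,0,0,0,0]

```text
clock: 29.05
position: [0.4084, -0.3618, 0.0757]
ee_rot: [-0.017, 3.14, -0.001]
force: [0.3, -0.4, 0.4]
width: 1.001
```

Emit:
move_arm:
  series:
    - [0,0,0,0,0,0]
    - [0,0,0,0,0,0]
    - [0,0,0,0,0,0]
    - [0,0,0,0,0,0]
    - [0,0,0,0,0,0]
    - [0,0,0,0,0,0]
    - [0,0,0,0,0,0]
    - [0,0,0,0,0,0]
  grip: 0
  force: 10

```text
clock: 29.85
position: [0.4081, -0.3616, 0.075]
ee_rot: [-0.017, 3.141, -0.001]
force: [0.2, -0.5, 5.1]
width: 0.687
```

Emit:
move_arm:
  series:
    - [0,0,0.5,0,0,0]
    - [0,0,2,0,0,0]
    - [0,0,4,0,0,0]
    - [0,0,4,0,0,0]
    - [0,0,1.5,0,0,0]
    - [0,0,0,0,0,0]
    - [0,0,0,0,0,0]

```text
clock: 30.55
position: [0.4075, -0.3607, 0.1941]
ee_rot: [0.017, -3.141, -0.001]
force: [0.7, -0.0, -1.1]
width: 0.68
```

Emit:
move_arm:
  series:
    - [2.5,3.5,0,0,0,0]
    - [2.5,3.5,0,0,0,0]
    - [2.5,3.5,0,0,0,0]
    - [2.5,3.5,0,0,0,0]
    - [2.6,3.5,0,0,0,0]
    - [0,0,0,0,0,0]
    - [0,0,0,0,0,0]
    - [0,0,0,0,0,0]

```text
clock: 31.35
position: [0.5325, -0.1871, 0.1935]
ee_rot: [0.015, -3.139, 0.0]
force: [0.1, 0.2, 0.3]
width: 0.687
```

Emit:
move_arm:
  series:
    - [0,0,-2,0,0,0]
    - [0,0,-2,0,0,0]
    - [0,0,-1.5,0,0,0]
    - [0,0,0,0,0,0]
    - [0,0,0,0,0,0]

```text
clock: 31.85
position: [0.5331, -0.1874, 0.1397]
ee_rot: [0.014, -3.141, 0.0]
force: [0.0, 0.4, -0.9]
width: 0.682
```

```bash
python3 - <<'E'
from h import *
for i in range(4): im=imaging.get_image("wrist");s=monitor.observe();
print(s['clock'],s['position'],s['ee_rot'],s['width'],s['force'])
p=s['position'];z=p[2]-.075
c=cam_of(im,s);v=im['color'][:,:,::-1].copy()
cv2.polylines(v,[proj(c,ring(.034,.049)+[.5337,-.1872,0]).astype(np.int32)],True,(0,255,0))
cv2.polylines(v,[proj(c,ring(.032,.085)+[p[0],p[1],z]).astype(np.int32)],True,(255,0,255))
cv2.polylines(v,[proj(c,ring(.022,0)+[p[0],p[1],z]).astype(np.int32)],True,(255,255,0))
cv2.imwrite("pics/w11.png",v[100:420,120:520].repeat(2,0).repeat(2,1)[:600])
E
```

```text
32.05 [ 0.53418875 -0.18673122  0.14061647] [-1.63506500e-02  3.14015502e+00 -5.74287397e-04] 0.6866444759365872 [-0.21338604 -0.69941089 -1.18562381]
```

View pics/w11.png

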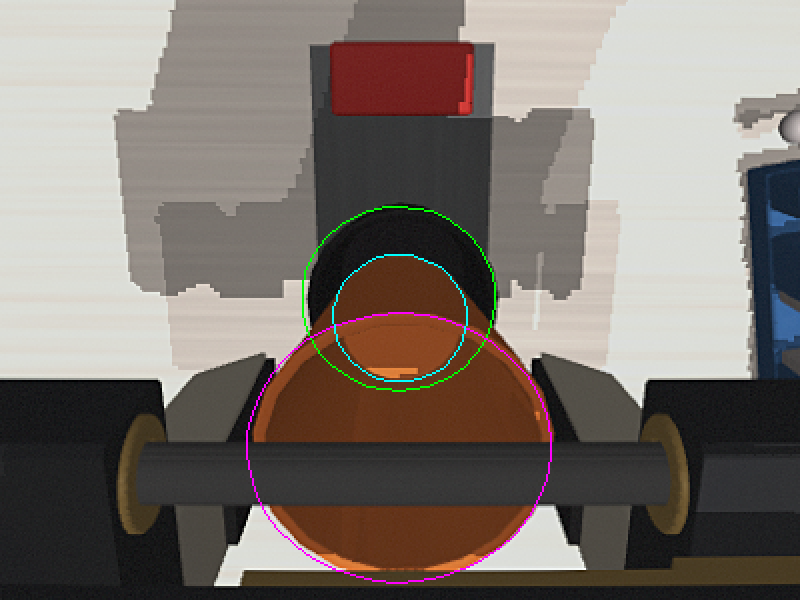

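Tub rim (centre ≈402 px in the crop) and beaker (≈401) are aligned within 0.5 mm. Lowering gently.

Emit:
move_arm:
  series:
    - [0,0,-1.2,0,0,0]
    - [0,0,-1.2,0,0,0]
    - [0,0,-1.2,0,0,0]
    - [0,0,-0.8,0,0,0]
    - [0,0,-0.4,0,0,0]
    - [0,0,-0.2,0,0,0]
    - [0,0,0,0,0,0]
    - [0,0,0,0,0,0]

```text
clock: 32.85
position: [0.5341, -0.1864, 0.09]
ee_rot: [-0.017, 3.141, -0.0]
force: [-0.1, -0.4, -0.4]
width: 0.682
```

Emit:
move_arm:
  series:
    - [0,0,-0.15,0,0,0]
    - [0,0,0,0,0,0]
    - [0,0,-0.15,0,0,0]
    - [0,0,0,0,0,0]
    - [0,0,0,0,0,0]

```text
clock: 33.35
position: [0.5338, -0.1863, 0.0867]
ee_rot: [0.017, -3.141, -0.0]
force: [0.9, -0.0, -0.7]
width: 0.682
```

Emit:
move_arm:
  series:
    - [0,0,-0.1,0,0,0]
    - [0,0,0,0,0,0]
    - [0,0,0,0,0,0]

```text
clock: 33.65
position: [0.5337, -0.1863, 0.0857]
ee_rot: [0.017, -3.141, -0.0]
force: [-0.1, 0.9, 0.0]
width: 0.682
```

Emit:
move_arm:
  series:
    - [0,0,-0.08,0,0,0]
    - [0,0,0,0,0,0]
    - [0,0,0,0,0,0]

```text
clock: 33.95
position: [0.5338, -0.1863, 0.0849]
ee_rot: [0.017, -3.141, -0.0]
force: [0.5, 0.0, -1.0]
width: 0.683
```

Emit:
move_arm:
  series:
    - [0,0,-0.05,0,0,0]
    - [0,0,0,0,0,0]
    - [0,0,0,0,0,0]

```text
clock: 34.25
position: [0.5338, -0.1863, 0.0844]
ee_rot: [-0.017, 3.142, 0.0]
force: [-0.2, -0.7, -0.5]
width: 0.685
```

Emit:
move_arm:
  series:
    - [0,0,-0.03,0,0,0]
    - [0,0,0,0,0,0]
    - [0,0,0,0,0,0]

```text
clock: 34.55
position: [0.5339, -0.1863, 0.0842]
ee_rot: [-0.017, 3.141, 0.0]
force: [-0.4, 0.4, -0.1]
width: 0.682
```

Emit:
move_arm:
  series:
    - [0,0,-0.03,0,0,0]
    - [0,0,0,0,0,0]
    - [0,0,0,0,0,0]

```text
clock: 34.85
position: [0.534, -0.1864, 0.0841]
ee_rot: [-0.017, 3.141, -0.0]
force: [-0.3, -1.0, 3.9]
width: 0.686
```

Emit:
move_arm:
  series:
    - [0,0,-0.03,0,0,0]
    - [0,0,0,0,0,0]
    - [0,0,0,0,0,0]

```text
clock: 35.15
position: [0.5342, -0.1865, 0.084]
ee_rot: [-0.017, 3.141, -0.0]
force: [0.0, -1.0, 7.0]
width: 0.687
```

Contact at z = 0.084, exactly the floor height. Ease up and release.

Emit:
move_arm:
  series:
    - [0,0,0.06,0,0,0]
    - [0,0,0,0,0,0]
    - [0,0,0,0,0,0]

```text
clock: 35.45
position: [0.5339, -0.1863, 0.0841]
ee_rot: [-0.017, 3.141, -0.0]
force: [-0.3, -0.1, 1.7]
width: 0.687
```

Emit:
move_arm:
  series:
    - [0,0,0,0,0,0]
    - [0,0,0,0,0,0]
    - [0,0,0,0,0,0]
    - [0,0,0,0,0,0]
    - [0,0,0.5,0,0,0]
    - [0,0,2,0,0,0]
    - [0,0,4,0,0,0]
    - [0,0,4,0,0,0]
  grip: 1

```text
clock: 36.25
position: [0.5332, -0.1862, 0.1902]
ee_rot: [0.017, -3.14, -0.0]
force: [1.3, 0.7, -0.2]
width: 1.0
```

Emit:
move_arm:
  series:
    - [-1.5,-3,3,0,0,0]
    - [-2,-4,2,0,0,0]
    - [-2,-4,2,0,0,0]
    - [-2,-4,0,0,0,0]
    - [-2,-4,0,0,0,0]
    - [-1,-3,0,0,0,0]
    - [0,0,0,0,0,0]
    - [0,0,0,0,0,0]

```text
clock: 37.05
position: [0.4284, -0.4066, 0.2592]
ee_rot: [-0.014, 3.142, 0.001]
force: [1.2, 0.3, 0.9]
width: 1.003
```

```bash
python3 - <<'E'
from h import *
s=monitor.observe();print(s['clock'],s['position'],s['force'],s['width'])
I={n:imaging.get_image(n) for n in("top","scene")};C={n:cam_of(I[n]) for n in I}
for n in C:
  for t,g,z in(('beaker',(.534,-.187),.009),('tub',(.534,-.1875),.004),('rest',(.5335,-.188,.013),0),('flange',(.521,.188),.072),('oil',(.638,.0137),0),('jar',(.7496,.1714),0),('carton',(.7618,-.2054,.01),0)):
    o=outline_of(n,t)
    for d in o[:1]:
        x,f=fit([(C[n],d['mask'].astype(float))],t,g,z);print(n,t,round(d['p'],2),x.round(4),round(f,3))
a=I['top']['color'][140:310,150:440,::-1];b=I['scene']['color'][140:340,170:490,::-1]
cv2.imwrite("pics/f12.png",np.vstack([cv2.resize(a,(512,300),interpolation=cv2.INTER_CUBIC),cv2.resize(b,(512,300),interpolation=cv2.INTER_CUBIC)]))
E
```

```text
37.05 [ 0.4284102  -0.40655519  0.25924217] [1.24697229 0.3412733  0.8725518 ] 1.0025950175576817
top beaker 0.75 [ 0.5326 -0.1875] 0.067
top tub 0.58 [ 0.527  -0.1689] 0.97
top rest 0.64 [ 0.536  -0.1876  0.0122] 0.391
top flange 0.69 [0.5195 0.1872] 0.038
top oil 0.86 [0.6384 0.012 ] 0.039
top jar 0.72 [0.7496 0.1714] 0.159
top carton 0.72 [ 0.7618 -0.2047  0.0184] 0.095
scene beaker 0.83 [ 0.5257 -0.1935] 0.277
scene tub 0.84 [ 0.5351 -0.1878] 0.526
scene rest 0.83 [ 0.534  -0.1871  0.0064] 0.33
scene flange 0.65 [0.519  0.1878] 0.039
scene oil 0.75 [0.6351 0.0102] 0.091
scene jar 0.69 [0.7507 0.1709] 0.137
scene carton 0.57 [ 0.7631 -0.2044 -0.064 ] 0.064
```

View pics/f12.png

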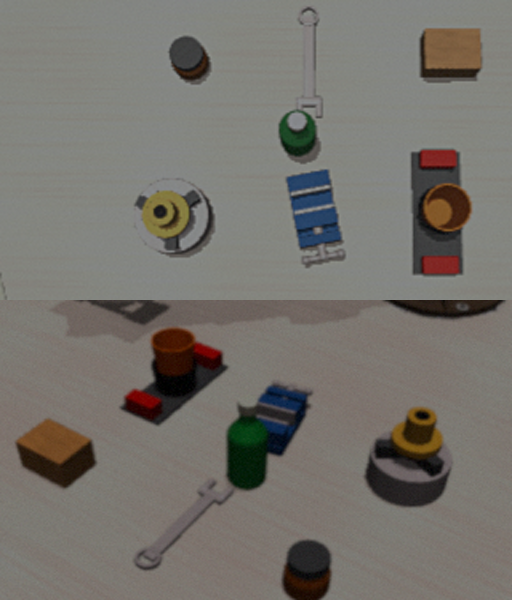

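Everything stands as asked: beaker upright in the tub, flange boss-up on the jaws, bottle in line behind the vise, bystanders unmoved.

```bash
python3 -c "
from cell import workorder;print(workorder.sign_off())"
```

```text
the job is handed in; nothing more can be done
None
```

The job is done and handed in at about 38 s on the robot's clock. The flange, bottle, tub and beaker were placed in that order, so the tub was on the strip before the beaker went in. All were released, and the arm ended clear of everything.

**Last checks, from the final top and scene pictures and the arm's readings:**
- **Tub:** it stood within about 1 mm of midway between the red blocks when released.
- **Beaker:** it is upright in the tub. It touched down at the tub-floor height, with at most about 7 N of contact before I eased off and let go.
- **Flange:** it is boss-up on the jaws, within about 2 mm of the chuck's centre.
- **Bottle:** it is in line with the vise to about 1 mm, with a gap of about 34–36 mm. I kept the gap a little under 40 mm because the wrench's open end lies only a few millimetres beyond the bottle.
- **Jar, wrench and carton:** none moved by more than the 1–2 mm measuring noise.

**Checks that failed or disagreed:**
- In the final pictures the tub and strip fits were poor in both views, and the beaker's was poor in the scene view, because the beaker, tub and strip hide each other. I relied on the arm's readings, the top-view beaker fit and the pictures themselves.
- The estimates of the chuck's centre, from its bore and from its rim, differed by about 2 mm.

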